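# Heft three tins on the deli counter and hold up the full one

## Task

Three identical closed tins stand on the deli counter, but only one is properly filled. Heft them one at a time, going from the robot's left to its right: lift each clear of the counter to feel its weight, and set the ones you do not keep back down upright where they stood, leaving all the other goods undisturbed. Finish holding the heaviest tin in the gripper, upright and still, at least 20 cm above the counter: the program ends while it is held up.

Things in the scene. Friction and masses are not known exactly. Their poses are not given: they have to be found in the camera images.
- tin_left: closed round bare-metal tin with a plain brown paper band and flat lid, 65 mm diameter, 95 mm tall, standing upright; the three look identical, weigh 0.15 to 0.55 kg, and the heaviest outweighs the others by over 100 g (the load inside may shift by 2 mm). Origin: centre of the underside, z up. This is the tin farthest to the robot's left (largest y).
- tin_middle: closed round bare-metal tin with a plain brown paper band and flat lid, 65 mm diameter, 95 mm tall, standing upright; the three look identical, weigh 0.15 to 0.55 kg, and the heaviest outweighs the others by over 100 g (the load inside may shift by 2 mm). Origin: centre of the underside, z up. This is the tin in the middle of the row.
- tin_right: closed round bare-metal tin with a plain brown paper band and flat lid, 65 mm diameter, 95 mm tall, standing upright; the three look identical, weigh 0.15 to 0.55 kg, and the heaviest outweighs the others by over 100 g (the load inside may shift by 2 mm). Origin: centre of the underside, z up. This is the tin farthest to the robot's right (smallest y).
- table: the stainless-steel counter top, level, its surface at height 0; the tins stand directly on it; its origin is the middle of the top. Fixed. Also fixed, beyond the left tin, a round cheese (176 mm diameter, 80 mm high) and beyond the right tin a white tray of cheese blocks (150 x 220 mm, 41 mm high), both at x over 0.68; a board, a scale and a paper roll stand at the sides, beyond 0.4 m left and right.
- spice_jar: bystander: small amber glass jar, 34 mm diameter, 60 mm tall, standing between the left and the middle tin. Origin: centre of the underside.
- fish_can: bystander: flat brass-coloured oblong can, 75 x 34 x 22 mm (long side along its x), lying between the middle and the right tin. Origin: centre of the underside.
- oil_bottle: bystander: amber oil bottle, 62 mm diameter, 170 mm tall, beyond the tins, left of centre. Origin: centre of the underside.
- olive_jar: bystander: green glass jar with a white lid, 84 mm diameter, 110 mm tall, beyond the tins, right of centre. Origin: centre of the underside.
Mind the look-alikes: they are no part of the job. Leave any red or yellow look-alike of the tin_right alone. Leave any black or orange look-alike of the tin_left alone.

How it is judged:
By the outcome, as a careful person would: the job done as asked, in the order asked, and still so for the second after the job is handed in, while the arm keeps its last pose, push and grip.
It also fails if it takes over 72 s, if anything falls off the work surface, if the arm or the gripper's body presses on something with over 40 N, if the wrist force passes 120 N, or if a joint passes its speed limit or range.

## Robot

A 7-joint arm with a two-finger parallel gripper is mounted at the origin on the work surface. World frame = base frame: x ahead of the robot, y to its left, z up, the work surface at z = 0. Lengths are in m, angles in rad, forces in N, time in s.
With the tool pointing down it reaches from about 0.425 to 0.925 m from the base axis. Payload 6.8 kg.
Tool frame: the origin (TCP) lies between the finger pads; the fingertips stand 22 mm ahead of it and the grasp point (between the pads) lies 3 mm ahead of it; y points along the fingers, z is the direction in which the jaws open and shut, and the axes are right-handed (so a half turn about y gives the same grasp; the last joint's range is limited). The gripper opens to 85 mm and grips with 20 to 120 N. Pads are 22 mm wide; open, the fingers measure 114 mm over their backs; the gripper's body (76 mm by 85 mm) begins 54 mm behind the grasp point. The pads swing forward as they close: fully open they stand 13 mm farther back than shut.
Start: joints at [1.233, 0.477, 0.022, 1.555, -0.011, 1.109, -0.083], TCP at [0.154, -0.657, 0.224] pointing down, gripper open.
Joint ranges: [-2.96, 2.96], [-0.34, 2.1], [-1.41, 1.46], [0.24, 2.44], [-1.37, 4.51], [0.17, 1.92], [-2.96, 2.96]. Speed limits (rad/s): [2.39, 2.39, 3.14, 3.14, 3.14, 3.14, 3.14].

## Interface

Orientations are given as a rotation vector (axis times angle).
In Python, from cell import r gives the robot as it stands. The module is installed in compiled form; this text tells all that it offers.
- The arm moves only by the tool jog_arm, never from a script. Its arguments are lists of equal length, an entry for each row: "slide": the shift along the tool's x, y, z in m, a list of three; "turn": the turn about the tool's y in degrees; "grip": the gripper's target within -1 to 1 (shut at 1, half-way at 0, fully open at -1). A call has 1 to 8 rows; each row is the pose to reach, as a shift and turn from the pose commanded when the call began, along the tool's axes at that moment; what a row does not reach only later rows make up. A row lasts 1/8 s, in which the tool goes at most 62.5 mm and 10.7 degrees, less where a joint would pass 70% of its speed; a pose out of reach is approached as far as the arm can. A call with a gripper value outside its range is refused whole. The fingers move at their own pace and stop on an object; "force" is the grip in N (left out, the last holds). Time passes only in rows, so rows that repeat a pose let the fingers close. It gives the time, the measured TCP pose, the force and the opening at its end, in the units of the state.
- r.state(): the state, without advancing time (a new reading comes with each control period).
- r.snapshot(name): name is "scene" or "top"; returns a dict with "img" (384x512x3 uint8, red, green, blue), "K" (3x3 intrinsics, pixels), "position" and "orientation" of the camera in the world. Camera axes: x right, y down, z forward; pixel columns grow to the right and rows downward; lengths in m; the calibration is good to about 2 mm. A picture is of the moment at which its call begins. There is no depth.
- r.close_job(): hands the job in, once; it reports no verdict.
The state is a dict: "time": time; "joint_positions": joint angles; "joint_vel": joint speeds; "tau": joint torques, N m; "ee_pos": TCP position; "ee_rot": TCP orientation; "force": force on the tool from outside, world axes, zero at the start; "wrist_torque": the same for the moment, N m; "finger_gap": finger opening in m.
Only numpy, scipy, OpenCV 4.12 (cv2) and the standard library are available. Lean on these libraries where they do the work, as an engineer would, in place of code of your own. Each camera call takes 0.05 s, during which the arm holds its last target. There are 200 camera calls.

## Working session

There is one attempt and no reset: what is moved stays moved. The work goes in short steps, Python scripts to look and compute and a tool call to move; the robot and the scene stay as the last step left them, time stands still between calls to the robot, and variables do not carry over. Pictures are saved under pics/ and viewed, about 8 in all and at most 12, crops included, and the job is handed in when it is done.

Besides the shell and the picture viewer there is one more tool, called after "Request:" as name([rows], argument=value, ...), one row to a line, values as JSON. jog_arm: Moves the arm, as the interface text tells. Its arguments: {"type":"object","properties":{"slide":{"type":"array","items":{"type":"array","items":{"type":"number"}}},"turn":{"type":"array","items":{"type":"number"}},"grip":{"type":"array","items":{"type":"number"}},"force":{"type":"number"}},"required":["slide","turn","grip"]}

```bash
mkdir -p pics; python3 - <<'E'
from cell import r
import cv2,pickle,numpy as np
s=r.state()
for k in s: print(k,np.round(s[k],4))
for n in("scene","top"):
    d=r.snapshot(n); pickle.dump(d,open(n+'.pkl','wb'))
    cv2.imwrite(f'pics/{n}0.png',d['img'][:,:,::-1]); print(n,d['K'],d['position'],d['orientation'])
E
```

```text
time 0.0
joint_positions [ 1.2329  0.4778  0.0224  1.5564 -0.0115  1.1093 -0.0831]
joint_vel [ 0.0005  0.0003 -0.0013 -0.0002 -0.0003  0.0003 -0.0009]
tau [ 3.00000e-04 -5.96452e+01  1.60840e+00 -2.81200e+01  1.26000e-02
  9.20000e-03 -0.00000e+00]
ee_pos [ 0.1536 -0.6567  0.2232]
ee_rot [-0.2427  2.1018 -2.0979]
force [ 0.3769  0.7407 -0.292 ]
wrist_torque [ 0.0025 -0.0084 -0.0045]
finger_gap 0.0853
scene [[373.50569874   0.         258.38569427]
 [  0.         373.50569874 198.04174724]
 [  0.           0.           1.        ]] [ 1.10222313 -0.57314285  0.54155886] [-2.02240989 -0.70828021  0.40675431]
top [[374.68636798   0.         254.59396069]
 [  0.         374.68636798 191.14074985]
 [  0.           0.           1.        ]] [0.39089616 0.03711194 0.94200339] [-2.15549023  2.04519769 -0.21985369]
```

View pics/scene0.png

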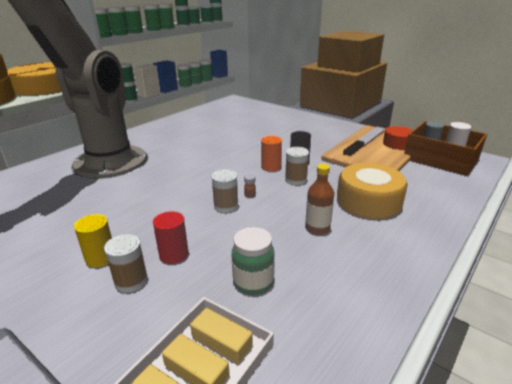

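View pics/top0.png

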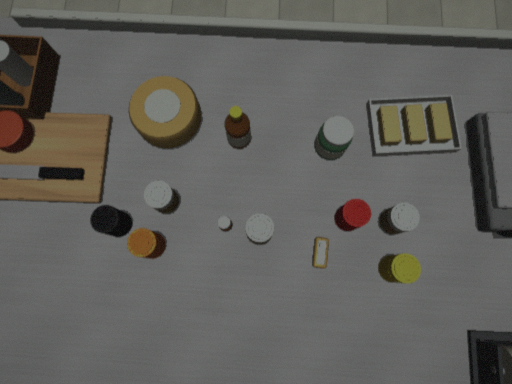

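The scene view shows the three tins at (297,165), (225,190) and (126,262). In the top view their lids are at (158,195), (260,228) and (404,217). Top-view look-alikes: black (105,220), orange (142,243), red (356,213) and yellow (405,268). The jar is at (224,223) and the fish can at (320,252).

```bash
cat > h.py <<'E'
import cv2,pickle,numpy as np
from scipy.spatial.transform import Rotation as R
def ray(d,uv,z):
    v=R.from_rotvec(d['orientation']).as_matrix()@np.linalg.inv(d['K'])@[uv[0],uv[1],1]
    p=np.array(d['position']); return p+v*(z-p[2])/v[2]
def proj(d,P):
    c=d['K']@R.from_rotvec(d['orientation']).as_matrix().T@(np.array(P)-d['position']); return c[:2]/c[2]
def st(s):
    M=R.from_rotvec(s['ee_rot']).as_matrix()
    print('t',round(s['time'],3),'pos',np.round(s['ee_pos'],4),'F',np.round(s['force'],2),'gap',round(float(s['finger_gap']),4))
    return M
E
python3 - <<'E'
from h import *
from cell import r
M=st(r.state()); print(np.round(M,3))
d=pickle.load(open('top.pkl','rb'));e=pickle.load(open('scene.pkl','rb'))
hsv=cv2.cvtColor(d['img'],cv2.COLOR_RGB2HSV); g=hsv[:,:,2]
big=d['img'].copy()
for n,(u,v),z in[('L',(158,195),.095),('M',(260,228),.095),('R',(404,217),.095),('red',(356,213),.095),('yel',(405,268),.095),('blk',(105,220),.095),('ora',(142,243),.095),('jar',(224,223),.06),('fish',(320,252),.022),('oil',(236,113),.17),('oliv',(338,131),.11)]:
    if z==.095:
        w=26; c=cv2.resize(d['img'][v-w:v+w,u-w:u+w],None,fx=8,fy=8,interpolation=cv2.INTER_CUBIC)
        gg=cv2.GaussianBlur(cv2.cvtColor(c,cv2.COLOR_RGB2GRAY) if n in'LMR' else c.max(2),(9,9),0)
        h=cv2.HoughCircles(gg,cv2.HOUGH_GRADIENT,2,400,param1=60,param2=20,minRadius=95,maxRadius=140)
        if h is not None:
            x,y,rr=h[0,0]; print(n,'hough',x/8+u-w,y/8+v-w,rr/8, ray(d,(x/8+u-w,y/8+v-w),z).round(4))
            cv2.circle(c,(int(x),int(y)),int(rr),(0,255,0),1)
        if n in'LMR': cv2.imwrite(f'pics/c{n}.png',c[:,:,::-1])
    P=ray(d,(u,v),z); print(n,P.round(3),'scene',proj(e,P).round(1))
cs=[cv2.resize(cv2.imread(f'pics/c{n}.png'),(260,260)) for n in'LMR']
sc=[]
for n,(u,v) in zip('LMR',[(297,165),(225,190),(126,262)]):
    sc.append(cv2.resize(e['img'][v-32:v+32,u-32:u+32,::-1],(260,260),interpolation=cv2.INTER_CUBIC))
cv2.imwrite('pics/crops.png',np.vstack([np.hstack(cs),np.hstack(sc)]))
E
```

```text
t 0.1 pos [ 0.1536 -0.6567  0.2233] F [-0.71  0.08 -0.64] gap 0.0854
[[-0.974 -0.001  0.228]
 [-0.228  0.002 -0.974]
 [ 0.    -1.    -0.002]]
L hough 157.625 193.375 14.35 [0.5621 0.2751 0.095 ]
L [0.558 0.274 0.095] scene [296.  150.8]
M hough 259.625 228.625 13.675 [0.4928 0.0351 0.095 ]
M [0.494 0.034 0.095] scene [223.2 174.5]
R hough 405.625 215.875 14.975 [ 0.5393 -0.2955  0.095 ]
R [ 0.537 -0.292  0.095] scene [123.  242.4]
red hough 357.375 212.125 14.825 [ 0.5422 -0.186   0.095 ]
red [ 0.54  -0.183  0.095] scene [168.5 218.1]
yel hough 407.125 267.125 15.75 [ 0.4247 -0.2949  0.095 ]
yel [ 0.423 -0.29   0.095] scene [ 92.  221.1]
blk hough 117.375 223.125 13.65 [0.4883 0.3591 0.095 ]
blk [0.494 0.388 0.095] scene [299.2 134.2]
ora hough 141.125 241.875 14.8 [0.449 0.3   0.095]
ora [0.447 0.298 0.095] scene [270.3 139.2]
jar [0.506 0.12  0.06 ] scene [248.4 175.7]
fish [ 0.453 -0.114  0.022] scene [171.2 217.8]
oil [0.737 0.1   0.17 ] scene [320.8 165.2]
oliv [ 0.731 -0.138  0.11 ] scene [251.  236.1]
```

View pics/crops.png

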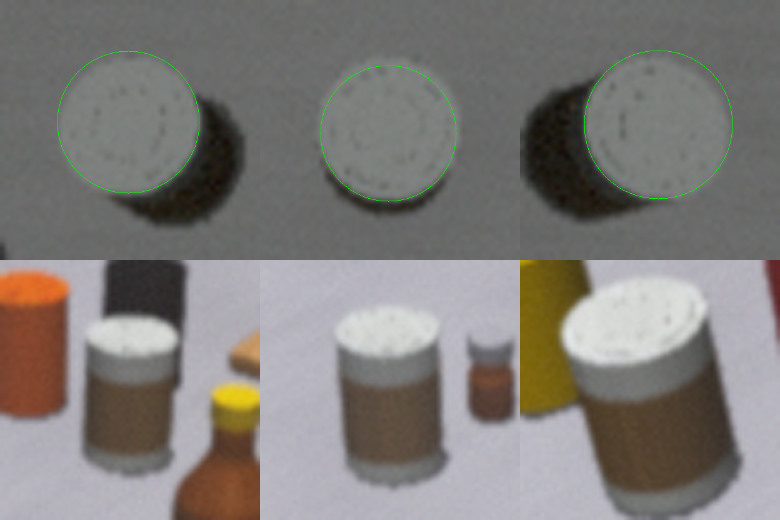

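The crops show the lid circles fit well; the middle one sits about 3 px low at crop scale. Targets are L (0.562,0.275), M (0.493,0.035) and R (0.539,-0.294). I'll start with a safe transit waypoint.

Request:
jog_arm([
  [0,-0.05,0],
  [-0.06,-0.1,-0.03],
  [-0.11,-0.1,-0.065],
  [-0.16,-0.1,-0.1],
  [-0.21,-0.1,-0.135],
  [-0.26,-0.1,-0.17],
  [-0.31,-0.1,-0.2],
  [-0.36,-0.1,-0.23],
], turn=[0,0,3,5,7,9,11,13], grip=[-1,-1,-1,-1,-1,-1,-1,-1], force=40)

```text
time: 1.1
ee_pos: [0.4504, -0.352, 0.324]
ee_rot: [-0.002, 2.221, -2.221]
force: [0.0, -1.3, 0.1]
finger_gap: 0.0856
```

```bash
cat > plan.py <<'E'
import sys
from h import *
from cell import r
# plan.py x y z jawdeg : slide and turn to reach it
def plan(x,y,z,jaw):
    s=r.state(); M=st(s); a=np.degrees(np.arctan2(M[1,2],M[0,2]))
    t=-((jaw-a+90)%180-90)
    print('jaw',a.round(2),'tilt',np.degrees(np.arccos(-M[2,1])).round(2),'j',np.round(s['joint_positions'],2))
    print('slide',(M.T@(np.array([x,y,z])-s['ee_pos'])).round(4),'turn',t.round(2))
    return M
if __name__=='__main__': plan(*map(float,sys.argv[1:5]))
E
python3 plan.py .562 .275 .22 -90
```

```text
t 1.1 pos [ 0.4504 -0.352   0.324 ] F [ 0.04 -1.27  0.1 ] gap 0.0856
jaw -89.92 tilt 0.02 j [ 0.67  0.23 -0.15  1.67  0.04  1.24 -1.05]
slide [-0.1126  0.104  -0.6269] turn 0.08
```

Request:
jog_arm([
  [-0.01,0,-0.06],
  [-0.025,0,-0.12],
  [-0.04,0,-0.18],
  [-0.055,0,-0.24],
  [-0.07,0,-0.3],
  [-0.08,0,-0.36],
  [-0.09,0,-0.42],
  [-0.1,0,-0.48],
], turn=[0,0,0,0,0,0,0,0], grip=[-1,-1,-1,-1,-1,-1,-1,-1])

```text
time: 2.1
ee_pos: [0.548, 0.1282, 0.3239]
ee_rot: [-0.003, 2.22, -2.221]
force: [1.2, 0.0, -0.6]
finger_gap: 0.0853
```

Request:
jog_arm([
  [-0.008,0,-0.06],
  [-0.012,0.03,-0.11],
  [-0.013,0.08,-0.147],
  [-0.013,0.104,-0.147],
  [-0.013,0.104,-0.147],
], turn=[0,0,0,0,0], grip=[-1,-1,-1,-1,-1])

```text
time: 2.72
ee_pos: [0.5592, 0.2729, 0.2176]
ee_rot: [0.009, -2.218, 2.224]
force: [-0.3, -1.0, 0.2]
finger_gap: 0.0855
```

```bash
python3 plan.py .562 .275 .065 -90; python3 - <<'E'
from h import *
from cell import r
a=r.snapshot('top')['img'];b=r.snapshot('scene')['img']
cv2.imwrite('pics/s1.png',np.hstack([cv2.resize(a[100:300,40:290],(400,320)),cv2.resize(b[60:260,180:430],(400,320))])[:,:,::-1])
E
```

```text
t 2.725 pos [0.5592 0.2729 0.2176] F [-0.29 -1.01  0.23] gap 0.0855
jaw -89.79 tilt 0.31 j [-0.18  0.45 -0.51  1.66  0.24  1.1  -2.32]
slide [-0.0035  0.1525 -0.0025] turn 0.21
```

View pics/s1.png

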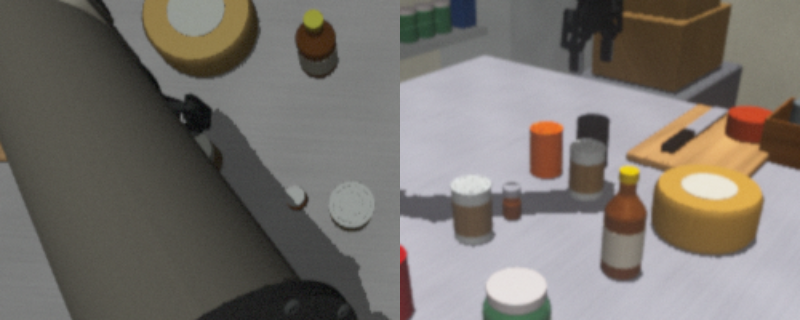

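The gripper hangs above the left tin. In the scene half of the picture the gripper is at (590,40) and the tin at (587,165). Descending now.

Request:
jog_arm([
  [-0.003,0.04,-0.002],
  [-0.003,0.08,-0.002],
  [-0.003,0.11,-0.002],
  [-0.003,0.13,-0.002],
  [-0.003,0.152,-0.002],
  [-0.003,0.152,-0.002],
], turn=[0,0,0,0,0,0], grip=[-1,-1,-1,-1,-1,-1])

```text
time: 3.58
ee_pos: [0.5637, 0.2751, 0.0679]
ee_rot: [-0.003, 2.22, -2.222]
force: [-0.5, 0.5, 0.8]
finger_gap: 0.0856
```

```bash
python3 plan.py .562 .275 .065 -90; python3 - <<'E'
from h import *
from cell import r
b=r.snapshot('scene')['img']
cv2.imwrite('pics/s2.png',cv2.resize(b[90:220,230:380],None,fx=4,fy=4,interpolation=2)[:,:,::-1])
E
```

```text
t 3.575 pos [0.5637 0.2751 0.0679] F [-0.51  0.49  0.82] gap 0.0856
jaw -89.87 tilt 0.06 j [-0.23  0.62 -0.45  1.77  0.35  0.83 -2.41]
slide [0.0017 0.0029 0.    ] turn 0.13
```

View pics/s2.png

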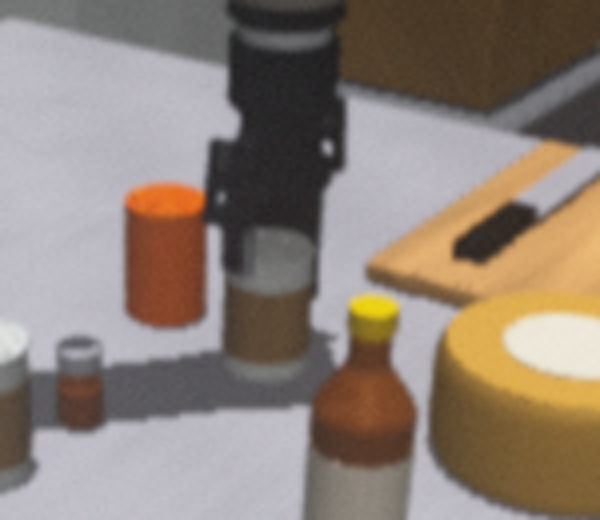

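The fingers straddle the left tin, at about (268,300) in the crop, and the lid is clear of the gripper body. Measure the force baseline, then close.

```bash
cat > wt.py <<'E'
from h import *
from cell import r
F=[];W=[]
for i in range(10):
    d=r.snapshot('scene'); s=r.state(); F.append(s['force']);W.append(s['wrist_torque'])
st(s); print('meanF',np.mean(F,0).round(3),'sd',np.std(F,0).round(2),'W',np.mean(W,0).round(3))
pickle.dump(d,open('last.pkl','wb'))
E
python3 wt.py
```

```text
t 4.125 pos [0.5638 0.2756 0.0685] F [ 0.82 -0.48 -0.7 ] gap 0.0851
meanF [-0.125 -0.145 -0.256] sd [0.57 0.38 0.63] W [ 0.003  0.02  -0.005]
```

Request:
jog_arm([
  [0,0,0],
  [0,0,0],
  [0,0,0],
  [0,0,0],
  [0,0,0],
  [0,0,0],
], turn=[0,0,0,0,0,0], grip=[-0.8,-0.6,-0.4,0,0.5,1], force=40)

```text
time: 4.88
ee_pos: [0.5639, 0.2755, 0.0686]
ee_rot: [-0.002, 2.22, -2.22]
force: [-0.6, -1.7, 5.9]
finger_gap: 0.0629
```

Request:
jog_arm([
  [0,0,0],
  [0,-0.01,0],
  [0,-0.03,0],
  [0,-0.05,0],
  [0,-0.07,0],
  [0,-0.08,0],
  [0,-0.08,0],
  [0,-0.08,0],
], turn=[0,0,0,0,0,0,0,0], grip=[1,1,1,1,1,1,1,1])

```text
time: 5.88
ee_pos: [0.5632, 0.2752, 0.1475]
ee_rot: [-0.004, 2.22, -2.221]
force: [-0.1, 0.5, -1.6]
finger_gap: 0.063
```

```bash
python3 wt.py; python3 - <<'E'
from h import *
b=pickle.load(open('last.pkl','rb'))['img']
cv2.imwrite('pics/s3.png',cv2.resize(b[60:220,200:400],None,fx=3,fy=3,interpolation=2)[:,:,::-1])
E
```

```text
t 6.375 pos [0.5636 0.2756 0.1481] F [-1.02 -0.49 -1.76] gap 0.0628
meanF [-0.009 -0.056 -2.246] sd [0.54 0.6  0.51] W [ 0.006 -0.006 -0.007]
```

View pics/s3.png

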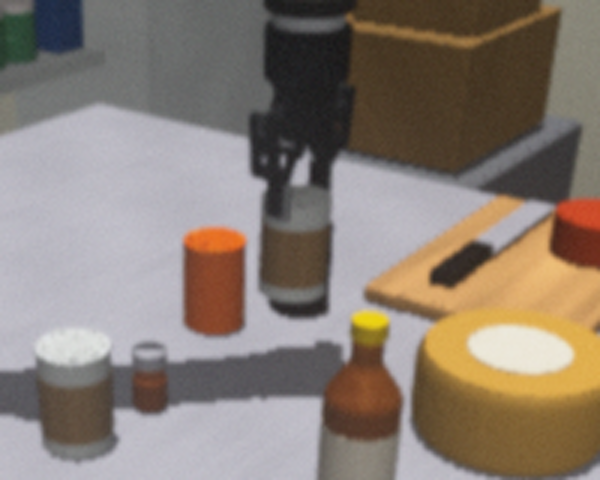

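The left tin is lifted upright, at (296,250) in the crop, and weighs about 2.0–2.2 N. Set it back.

Request:
jog_arm([
  [0,0.025,0],
  [0,0.05,0],
  [0,0.065,0],
  [0,0.073,0],
  [0,0.077,0],
  [0,0.08,0],
  [0,0.08,0],
  [0,0.08,0],
], turn=[0,0,0,0,0,0,0,0], grip=[1,1,1,1,1,1,1,1])

```text
time: 7.38
ee_pos: [0.564, 0.2759, 0.0687]
ee_rot: [-0.002, 2.22, -2.219]
force: [0.3, -1.7, -1.2]
finger_gap: 0.063
```

Request:
jog_arm([
  [0,0,0],
], turn=[0], grip=[1])

```text
time: 7.5
ee_pos: [0.564, 0.2759, 0.0687]
ee_rot: [-0.002, 2.22, -2.219]
force: [0.2, -0.9, 0.3]
finger_gap: 0.0623
```

Request:
jog_arm([
  [0,0.001,0],
  [0,0.001,0],
], turn=[0,0], grip=[1,1])

```text
time: 7.75
ee_pos: [0.5643, 0.2759, 0.0686]
ee_rot: [-0.001, 2.22, -2.219]
force: [-2.6, -2.8, 8.1]
finger_gap: 0.063
```

Request:
jog_arm([
  [0,0,0],
  [0,0,0],
  [0,0,0],
  [0,0,0],
  [0,-0.02,0],
  [0,-0.07,0],
  [0,-0.13,0],
  [0,-0.17,0],
], turn=[0,0,0,0,0,0,0,0], grip=[-0.4,-0.7,-1,-1,-1,-1,-1,-1])

```text
time: 8.75
ee_pos: [0.5643, 0.2765, 0.2419]
ee_rot: [0.001, 2.22, -2.215]
force: [0.2, 0.8, 0.8]
finger_gap: 0.0856
```

```bash
python3 wt.py; python3 plan.py .493 .035 .23 0
```

```text
t 9.25 pos [0.5632 0.2753 0.2361] F [-0.31  0.01  0.21] gap 0.085
meanF [0.067 0.214 0.427] sd [0.83 0.61 1.44] W [ 0.006 -0.024  0.011]
t 9.25 pos [0.5632 0.2753 0.2361] F [-0.31  0.01  0.21] gap 0.085
jaw -89.83 tilt 0.12 j [-0.18  0.44 -0.51  1.63  0.23  1.13 -2.31]
slide [0.0709 0.0064 0.2401] turn -89.83
```

Request:
jog_arm([
  [0.01,0,0.03],
  [0.02,0,0.06],
  [0.03,0,0.09],
  [0.04,0,0.12],
  [0.05,0,0.15],
  [0.06,0,0.18],
  [0.065,0,0.21],
  [0.071,0.006,0.24],
], turn=[-10,-20,-30,-40,-50,-60,-70,-80], grip=[-1,-1,-1,-1,-1,-1,-1,-1])

```text
time: 10.25
ee_pos: [0.4932, 0.0345, 0.2311]
ee_rot: [-1.126, 1.33, -1.33]
force: [0.5, 0.1, -0.9]
finger_gap: 0.0855
```

Request:
jog_arm([
  [0,0,0],
  [0,0,0],
  [0,0,0],
], turn=[-10,-10,-10], grip=[-1,-1,-1])

```text
time: 10.62
ee_pos: [0.4934, 0.0359, 0.2311]
ee_rot: [-1.209, 1.209, -1.209]
force: [-0.4, -0.2, -1.3]
finger_gap: 0.0856
```

```bash
python3 plan.py .493 .035 .067 0;python3 - <<'E'
from h import *
from cell import r
a=r.snapshot('top')['img'];b=r.snapshot('scene')['img']
cv2.imwrite('pics/s4.png',np.hstack([cv2.resize(a[100:300,100:350],(400,320)),cv2.resize(b[60:260,130:380],(400,320))])[:,:,::-1])
E
```

```text
t 10.625 pos [0.4934 0.0359 0.2311] F [-0.37 -0.23 -1.31] gap 0.0856
jaw 0.02 tilt 0.02 j [ 0.47  0.26 -0.78  1.93  0.21  1.04 -0.39]
slide [ 0.0009  0.1641 -0.0003] turn 0.02
```

View pics/s4.png

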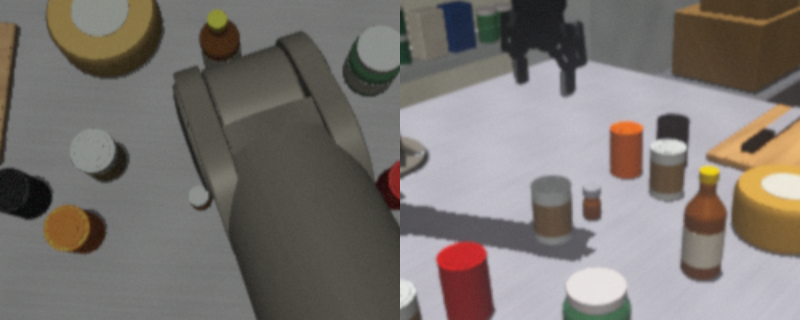

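The left tin is back upright at crop pixel (95,152) in the top half. The gripper is now over the middle tin.

Request:
jog_arm([
  [0,0.04,0],
  [0,0.08,0],
  [0,0.11,0],
  [0,0.14,0],
  [0,0.164,0],
  [0,0.164,0],
], turn=[0,0,0,0,0,0], grip=[-1,-1,-1,-1,-1,-1])

```text
time: 11.48
ee_pos: [0.4921, 0.0357, 0.0659]
ee_rot: [-1.213, 1.21, -1.206]
force: [0.7, 0.2, 0.5]
finger_gap: 0.0854
```

```bash
python3 wt.py; python3 - <<'E'
from h import *
b=pickle.load(open('last.pkl','rb'))['img']
cv2.imwrite('pics/s5.png',cv2.resize(b[100:240,150:330],None,fx=4,fy=4,interpolation=2)[:,:,::-1])
E
```

```text
t 11.975 pos [0.4936 0.0353 0.0676] F [ 0.39 -0.12  0.43] gap 0.0853
meanF [ 0.018 -0.149  0.056] sd [0.46 0.21 0.44] W [ 0.005 -0.024 -0.011]
```

View pics/s5.png

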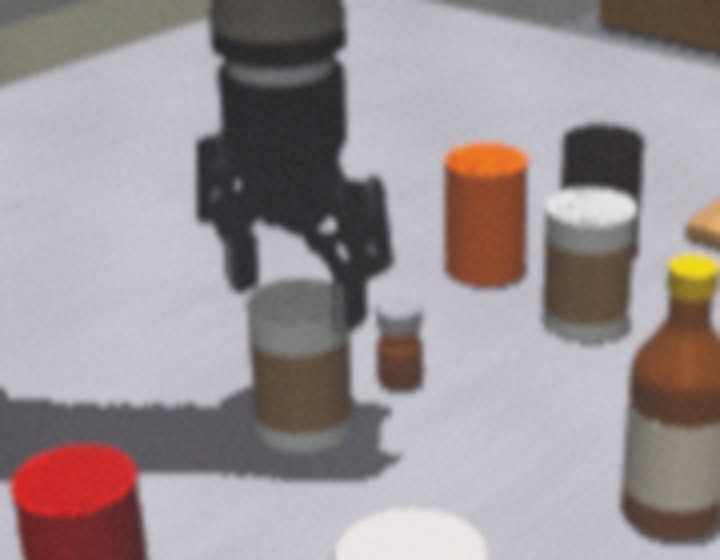

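```bash
python3 - <<'E'
from h import *
d=pickle.load(open('last.pkl','rb'))
for P in [(.536,.035,.045),(.45,.035,.045),(.536,.035,.058),(.45,.035,.058),(.493,.035,.095),(.493,.035,0),(.5255,.035,.045),(.46,.035,.095)]: print(P,((proj(d,P)-[150,100])*4).round(0))
E
```

```text
(0.536, 0.035, 0.045) [345. 385.]
(0.45, 0.035, 0.045) [250. 344.]
(0.536, 0.035, 0.058) [344. 368.]
(0.45, 0.035, 0.058) [249. 328.]
(0.493, 0.035, 0.095) [292. 297.]
(0.493, 0.035, 0) [300. 422.]
(0.5255, 0.035, 0.045) [333. 380.]
(0.46, 0.035, 0.095) [256. 283.]
```

The fingers straddle the middle tin, with the lid at about (298,310) in the crop. The fingertips look rather high, so I'll lower 8 mm and then close.

Request:
jog_arm([
  [0,0.008,0],
  [0,0.008,0],
  [0,0.008,0],
  [0,0.008,0],
  [0,0.008,0],
  [0,0.008,0],
  [0,0.008,0],
  [0,0.008,0],
], turn=[0,0,0,0,0,0,0,0], grip=[-1,-0.8,-0.6,-0.4,0,0.5,1,1], force=40)

```text
time: 12.98
ee_pos: [0.4946, 0.0357, 0.0599]
ee_rot: [-1.209, 1.206, -1.208]
force: [2.4, -0.2, 5.6]
finger_gap: 0.0636
```

Request:
jog_arm([
  [0,-0.01,0],
  [0,-0.03,0],
  [0,-0.05,0],
  [0,-0.07,0],
  [0,-0.08,0],
  [0,-0.08,0],
  [0,-0.08,0],
], turn=[0,0,0,0,0,0,0], grip=[1,1,1,1,1,1,1])

```text
time: 13.85
ee_pos: [0.4925, 0.0351, 0.1383]
ee_rot: [-1.212, 1.208, -1.206]
force: [-0.0, 0.2, -4.5]
finger_gap: 0.0634
```

```bash
python3 wt.py; python3 - <<'E'
from h import *
b=pickle.load(open('last.pkl','rb'))['img']
cv2.imwrite('pics/s6.png',cv2.resize(b[60:240,130:350],None,fx=3,fy=3,interpolation=2)[:,:,::-1])
E
```

```text
t 14.35 pos [0.4933 0.0355 0.1391] F [-0.3   0.45 -4.7 ] gap 0.0636
meanF [-0.143  0.311 -4.897] sd [0.43 0.27 0.42] W [ 0.009 -0.002 -0.012]
```

View pics/s6.png

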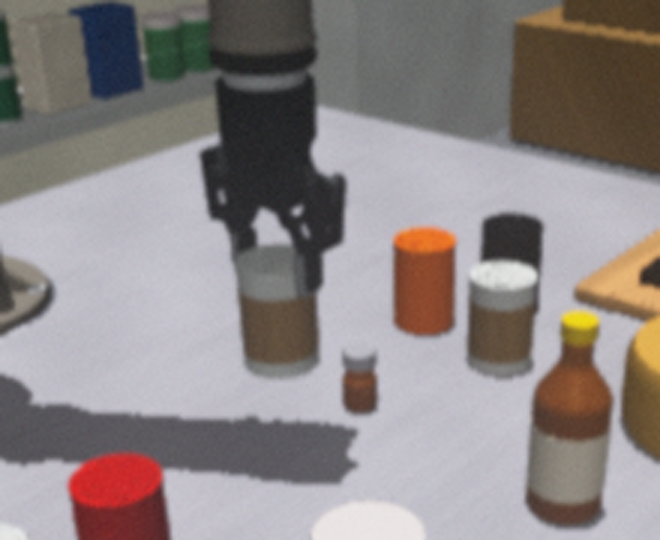

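The middle tin is lifted upright, at (280,310) in the crop, and weighs about 4.9 N. It is almost certainly the heaviest, but the right one still has to be hefted, so set the middle back.

Request:
jog_arm([
  [0,0.025,0],
  [0,0.05,0],
  [0,0.065,0],
  [0,0.073,0],
  [0,0.077,0],
  [0,0.08,0],
  [0,0.081,0],
  [0,0.081,0],
], turn=[0,0,0,0,0,0,0,0], grip=[1,1,1,1,1,1,1,1])

```text
time: 15.35
ee_pos: [0.4941, 0.0357, 0.0598]
ee_rot: [-1.21, 1.206, -1.208]
force: [-3.1, 0.5, 8.8]
finger_gap: 0.0635
```

Request:
jog_arm([
  [0,0,0],
], turn=[0], grip=[1])

```text
time: 15.48
ee_pos: [0.4941, 0.0357, 0.0598]
ee_rot: [-1.21, 1.206, -1.208]
force: [-3.1, -0.3, 7.5]
finger_gap: 0.0635
```

On the counter. Release and rise.

Request:
jog_arm([
  [0,0,0],
  [0,0,0],
  [0,0,0],
  [0,0,0],
  [0,-0.02,0],
  [0,-0.07,0],
  [0,-0.13,0],
  [0,-0.17,0],
], turn=[0,0,0,0,0,0,0,0], grip=[-0.4,-0.7,-1,-1,-1,-1,-1,-1])

```text
time: 16.48
ee_pos: [0.494, 0.0358, 0.2309]
ee_rot: [-1.209, 1.205, -1.208]
force: [0.0, 0.9, -0.5]
finger_gap: 0.0856
```

```bash
python3 plan.py .539 -.294 .23 -45
```

```text
t 16.475 pos [0.494  0.0358 0.2309] F [ 0.    0.92 -0.52] gap 0.0856
jaw 0.18 tilt 0.15 j [ 0.49  0.26 -0.79  1.93  0.22  1.04 -0.4 ]
slide [0.33   0.0009 0.0439] turn 45.18
```

Request:
jog_arm([
  [0.05,0,0.005],
  [0.1,0,0.01],
  [0.15,0,0.02],
  [0.2,0,0.025],
  [0.25,0,0.03],
  [0.29,0,0.037],
  [0.33,0,0.044],
  [0.33,0,0.044],
], turn=[6,12,18,25,32,38,45,45], grip=[-1,-1,-1,-1,-1,-1,-1,-1])

```text
time: 17.48
ee_pos: [0.5376, -0.2985, 0.2275]
ee_rot: [-0.728, 1.762, -1.763]
force: [-0.6, 0.6, 0.5]
finger_gap: 0.0856
```

```bash
python3 plan.py .539 -.294 .06 -45
```

```text
t 17.475 pos [ 0.5376 -0.2985  0.2275] F [-0.65  0.65  0.47] gap 0.0856
jaw -45.19 tilt 0.07 j [ 0.76  0.42 -0.47  1.68  0.21  1.1  -0.56]
slide [-0.0044  0.1675 -0.0022] turn -0.19
```

Request:
jog_arm([
  [0,0,0],
  [0,0.04,0],
  [0,0.06,0],
  [0,0.06,0],
], turn=[0,0,0,0], grip=[-1,-1,-1,-1])

```text
time: 17.98
ee_pos: [0.5374, -0.2931, 0.1668]
ee_rot: [-0.735, 1.76, -1.755]
force: [-0.1, 0.4, 0.1]
finger_gap: 0.0856
```

```bash
python3 wt.py; python3 plan.py .539 -.294 .06 -45; python3 - <<'E'
from h import *
b=pickle.load(open('last.pkl','rb'))['img']
cv2.imwrite('pics/s7.png',cv2.resize(b[130:330,50:250],None,fx=3,fy=3,interpolation=2)[:,:,::-1])
E
```

```text
t 18.475 pos [ 0.5385 -0.2946  0.1686] F [-0.41  0.22 -0.22] gap 0.0855
meanF [-0.064 -0.085  0.16 ] sd [0.32 0.45 0.49] W [-0.    -0.013 -0.011]
t 18.475 pos [ 0.5385 -0.2946  0.1686] F [-0.41  0.22 -0.22] gap 0.0855
jaw -44.84 tilt 0.04 j [ 0.74  0.47 -0.46  1.74  0.24  0.99 -0.59]
slide [-8.000e-04  1.086e-01 -1.000e-04] turn 0.16
```

View pics/s7.png

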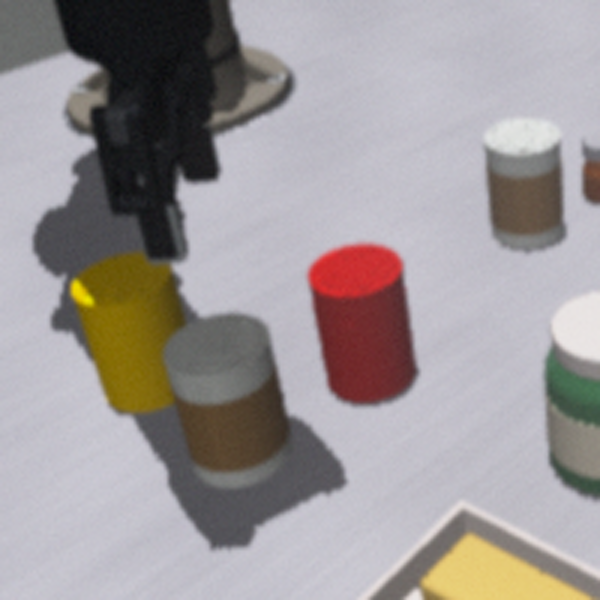

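The middle tin is back upright, at (525,185) in the crop. The gripper is above the right tin at (225,400), with red at (360,325) and yellow at (130,330) clear. Descend, then grip and lift.

Request:
jog_arm([
  [0,0.03,0],
  [0,0.06,0],
  [0,0.09,0],
  [0,0.108,0],
  [0,0.108,0],
  [0,0.108,0],
], turn=[0,0,0,0,0,0], grip=[-1,-1,-1,-1,-1,-1])

```text
time: 19.23
ee_pos: [0.5392, -0.2947, 0.0613]
ee_rot: [-0.73, 1.757, -1.759]
force: [-0.1, 0.2, -0.4]
finger_gap: 0.0851
```

Request:
jog_arm([
  [0,0,0],
  [0,0,0],
  [0,0,0],
  [0,0,0],
  [0,0,0],
  [0,0,0],
  [0,0,0],
], turn=[0,0,0,0,0,0,0], grip=[-0.8,-0.6,-0.4,0,0.5,1,1], force=40)

```text
time: 20.1
ee_pos: [0.5391, -0.2948, 0.0615]
ee_rot: [-0.73, 1.756, -1.759]
force: [-0.4, 0.5, 5.9]
finger_gap: 0.0636
```

Request:
jog_arm([
  [0,-0.01,0],
  [0,-0.03,0],
  [0,-0.05,0],
  [0,-0.07,0],
  [0,-0.08,0],
  [0,-0.08,0],
  [0,-0.08,0],
], turn=[0,0,0,0,0,0,0], grip=[1,1,1,1,1,1,1])

```text
time: 20.98
ee_pos: [0.5377, -0.2943, 0.1395]
ee_rot: [-0.732, 1.759, -1.758]
force: [-0.3, 0.8, -4.3]
finger_gap: 0.0638
```

```bash
python3 wt.py; python3 - <<'E'
from h import *
b=pickle.load(open('last.pkl','rb'))['img']
cv2.imwrite('pics/s8.png',cv2.resize(b[130:330,50:250],None,fx=3,fy=3,interpolation=2)[:,:,::-1])
E
```

```text
t 21.475 pos [ 0.5383 -0.2944  0.1401] F [ 0.05 -0.78 -2.63] gap 0.064
meanF [-0.127 -0.023 -3.029] sd [0.49 0.45 0.39] W [0.004 0.003 0.018]
```

The right tin weighs about 3.0 N, so the middle one at 4.9 N is the heaviest. Set the right one back.

Request:
jog_arm([
  [0,0.025,0],
  [0,0.05,0],
  [0,0.065,0],
  [0,0.073,0],
  [0,0.077,0],
  [0,0.08,0],
  [0,0.081,0],
  [0,0.081,0],
], turn=[0,0,0,0,0,0,0,0], grip=[1,1,1,1,1,1,1,1])

```text
time: 22.48
ee_pos: [0.539, -0.2947, 0.0614]
ee_rot: [-0.73, 1.757, -1.759]
force: [-3.6, 1.6, 9.2]
finger_gap: 0.0643
```

Request:
jog_arm([
  [0,0,0],
], turn=[0], grip=[1])

```text
time: 22.6
ee_pos: [0.539, -0.2946, 0.0614]
ee_rot: [-0.73, 1.756, -1.759]
force: [-3.8, 1.6, 10.0]
finger_gap: 0.0638
```

Request:
jog_arm([
  [0,0,0],
  [0,0,0],
  [0,0,0],
  [0,0,0],
  [0,-0.02,0],
  [0,-0.07,0],
  [0,-0.13,0],
  [0,-0.17,0],
], turn=[0,0,0,0,0,0,0,0], grip=[-0.4,-0.7,-1,-1,-1,-1,-1,-1])

```text
time: 23.6
ee_pos: [0.5394, -0.2945, 0.2338]
ee_rot: [-0.728, 1.754, -1.76]
force: [1.3, -1.0, -0.2]
finger_gap: 0.0854
```

```bash
python3 plan.py .4935 .0352 .23 0
```

```text
t 23.6 pos [ 0.5394 -0.2945  0.2338] F [ 1.31 -1.04 -0.24] gap 0.0854
jaw -44.81 tilt 0.25 j [ 0.76  0.41 -0.48  1.67  0.21  1.1  -0.56]
slide [-0.2015  0.003  -0.265 ] turn -44.81
```

Request:
jog_arm([
  [-0.03,0,-0.04],
  [-0.06,0,-0.08],
  [-0.09,0,-0.12],
  [-0.12,0,-0.16],
  [-0.15,0,-0.2],
  [-0.18,0,-0.235],
  [-0.2015,0.003,-0.265],
  [-0.2015,0.003,-0.265],
], turn=[-6,-12,-18,-25,-32,-38,-45,-45], grip=[-1,-1,-1,-1,-1,-1,-1,-1])

```text
time: 24.6
ee_pos: [0.492, 0.0388, 0.2276]
ee_rot: [-1.212, 1.201, -1.203]
force: [0.4, -0.4, 0.1]
finger_gap: 0.0856
```

Request:
jog_arm([
  [0,0,0],
  [0,0.04,0],
  [0,0.06,0],
  [0,0.06,0],
], turn=[0,0,0,0], grip=[-1,-1,-1,-1])

```text
time: 25.1
ee_pos: [0.4917, 0.0337, 0.1652]
ee_rot: [-1.212, 1.211, -1.208]
force: [-0.7, -0.4, 1.0]
finger_gap: 0.0855
```

```bash
python3 wt.py; python3 plan.py .4935 .0352 .06 0; python3 - <<'E'
from h import *
b=pickle.load(open('last.pkl','rb'))['img']
cv2.imwrite('pics/s9.png',cv2.resize(b[80:330,50:380],None,fx=2.4,fy=2.4,interpolation=2)[:,:,::-1])
E
```

```text
t 25.6 pos [0.4927 0.0353 0.1666] F [-0.51 -0.03 -1.04] gap 0.0856
meanF [0.021 0.044 0.06 ] sd [0.53 0.43 0.48] W [ 0.019 -0.006  0.003]
t 25.6 pos [0.4927 0.0353 0.1666] F [-0.51 -0.03 -1.04] gap 0.0856
jaw 0.16 tilt 0.04 j [ 0.45  0.34 -0.77  2.    0.3   0.91 -0.47]
slide [1.000e-04 1.066e-01 8.000e-04] turn 0.16
```

View pics/s9.png

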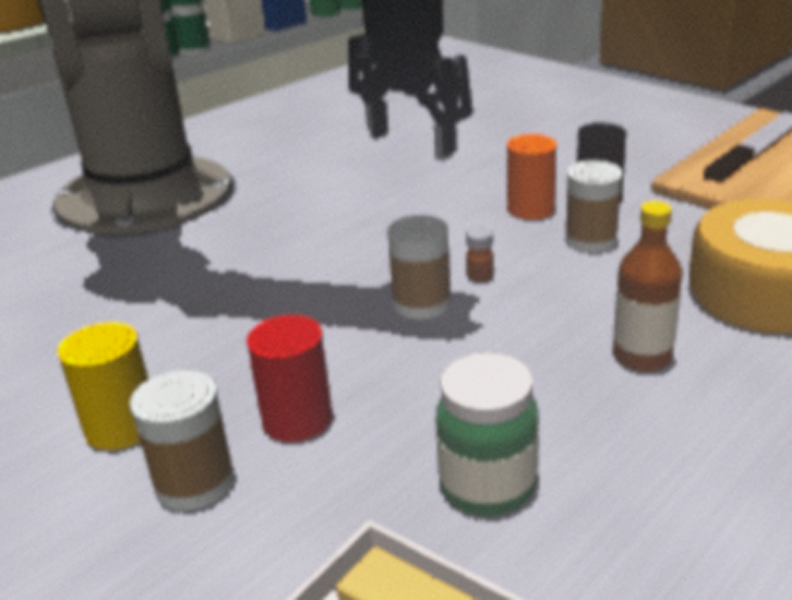

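The right tin at (182,440) and the left tin at (594,205) stand upright. The middle tin is at (419,265) under the gripper, and everything else is undisturbed. Take the middle tin and lift it to about 0.27 m.

Request:
jog_arm([
  [0,0.03,0],
  [0,0.06,0],
  [0,0.09,0],
  [0,0.107,0],
  [0,0.107,0],
  [0,0.107,0],
], turn=[0,0,0,0,0,0], grip=[-1,-1,-1,-1,-1,-1])

```text
time: 26.35
ee_pos: [0.4933, 0.0356, 0.0601]
ee_rot: [-1.209, 1.206, -1.208]
force: [0.8, 0.5, -0.0]
finger_gap: 0.0854
```

Request:
jog_arm([
  [0,0,0],
  [0,0,0],
  [0,0,0],
  [0,0,0],
  [0,0,0],
  [0,0,0],
  [0,0,0],
], turn=[0,0,0,0,0,0,0], grip=[-0.8,-0.6,-0.4,0,0.5,1,1], force=45)

```text
time: 27.22
ee_pos: [0.4943, 0.0356, 0.0606]
ee_rot: [-1.208, 1.205, -1.209]
force: [1.7, -0.6, 8.1]
finger_gap: 0.0634
```

Request:
jog_arm([
  [0,-0.01,0],
  [0,-0.03,0],
  [0,-0.06,0],
  [0,-0.09,0],
  [0,-0.12,0],
  [0,-0.15,0],
  [0,-0.18,0],
  [0,-0.2,0],
], turn=[0,0,0,0,0,0,0,0], grip=[1,1,1,1,1,1,1,1])

```text
time: 28.22
ee_pos: [0.4915, 0.0353, 0.2601]
ee_rot: [-1.212, 1.207, -1.207]
force: [0.2, 0.5, -5.7]
finger_gap: 0.0631
```

Request:
jog_arm([
  [0,-0.02,0],
  [0,-0.04,0],
  [0,-0.06,0],
  [0,-0.065,0],
  [0,-0.065,0],
  [0,-0.065,0],
  [0,-0.065,0],
  [0,-0.065,0],
], turn=[0,0,0,0,0,0,0,0], grip=[1,1,1,1,1,1,1,1])

```text
time: 29.22
ee_pos: [0.4923, 0.0353, 0.3238]
ee_rot: [-1.211, 1.208, -1.207]
force: [-0.0, -0.1, -5.2]
finger_gap: 0.0634
```

```bash
python3 wt.py; python3 - <<'E'
from h import *
b=pickle.load(open('last.pkl','rb'))['img']
cv2.imwrite('pics/s10.png',cv2.resize(b,None,fx=1.5,fy=1.5)[:,:,::-1])
E
```

```text
t 29.725 pos [0.4925 0.0353 0.3242] F [ 0.49 -0.68 -4.96] gap 0.0636
meanF [ 0.029 -0.075 -5.025] sd [0.34 0.38 0.52] W [-0.012  0.003  0.009]
```

View pics/s10.png

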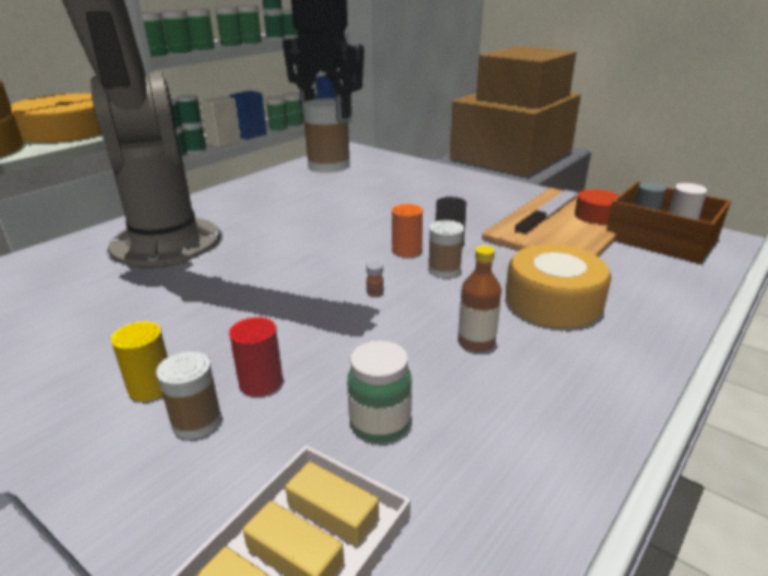

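The middle tin is held upright at (327,135), its underside about 0.26 m up. The other tins stand where they were. Hand in.

```bash
python3 -c "
from cell import r
r.close_job()"
```

```text
the job is handed in; nothing more can be done
```

I lifted the tins in order from left to right, and the job ended with the middle tin, the heaviest, held upright. Its underside is about 26 cm above the counter.

| Tin | Measured weight | Approx. mass |
|---|---|---|
| Left | 2.0–2.2 N | 0.2 kg |
| Middle | 4.9 N (5.0 N when held at the end) | 0.5 kg |
| Right | 3.0 N | 0.3 kg |

The left and right tins were set back upright at their grasp spots. I handed in at about 30 s; wrist forces never read above about 11 N.

**Last checks:** the final picture shows the tin level and the other goods in it undisturbed. The grip opening held steady at 63.5 mm.

**What disagreed or went unchecked:**
- **Finger height:** in the pictures the fingertips looked 2–3 cm higher on the tin than the stated geometry implies. I gripped the middle and right tins about 8 mm lower, and no slip showed.
- **Grip opening:** it read about 63 mm on the 65 mm tins.
- **Fish can:** it is hidden in the scene view, and I did not check it again after the first top view.

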